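# Blind disc in, cleaner jar open

### The job

Get ready to backflush the espresso machine: first press the loose rubber blind disc fully home into the portafilter's basket, until its face is flush with the rim. Then press the cleaner jar's safety cap down, twist it anticlockwise until it is free and lift it off; finish still holding the cap level in the gripper, straight above the open jar and at least 5 cm clear of where it sat. Leave the other things on the table where they stand.

Things in the scene. Friction and masses are not known exactly. Their poses are not given: they have to be found in the camera images.
- disc: loose black rubber blind disc, lying flat on the table: 52.6 mm across, 12 mm thick, lower edge chamfered 2 mm, with an upright round grip stub 16 mm across rising 22 mm from the middle of its upper face (34 mm high in all). About 60 g. Origin: centre of its underside; z is up through the stub.
- disc_top (a point): centre of the disc's upper face, at the foot of the stub, 12 mm above its underside.
- stand: portafilter in a fixed stand (black rubber base 90 x 100 mm). Its round steel basket, 64 mm across outside, is upright over the stand's middle, open on top, rim 62 mm above the table; the wooden handle reaches 170 mm from the middle towards the stand's -x, below the rim. Origin: underside of the stand on the table, straight below the basket's centre.
- rim (a point): centre of the basket's mouth, in the rim's plane. Recess 56 mm across inside. Its floor, a metal screen, starts 6 mm below the rim, so the disc laid in stands 6 mm proud; the floor gives way slowly under more than about 8 N (no spring: it stays where pushed) and stops hard 12 mm below the rim, where the disc is flush.
- jar: white cleaner jar, 84 mm across, shoulder 105 mm above the table, fixed on a round steel foot plate 110 mm across: it neither moves nor turns. Origin: centre of its underside on the table.
- cap_seat (a point): point on the jar's axis, 111.5 mm above the table, with the jar's axes: where the cap's origin lies while the cap is locked on.
- cap: grey ribbed push-and-turn safety cap, 55 mm across, 34 mm high, about 40 g. It starts locked on the jar, its x axis (the black bar on its top) along the jar's, its top 145.5 mm above the table. Origin: centre of its underside, z up. A spring lifts it with 6 N at rest, 11 N pressed fully down; it goes down 6.5 mm to a hard stop.
- cap_top (a point): centre of the cap's upper face, 34 mm above its underside. How the cap opens: it turns only while at least 4 mm down. Kept down, turn it anticlockwise seen from above by 55 to 80 degrees (hard stop near 85): aim for 68. There it is free: the spring lifts it 4 mm and it can be lifted straight off.
- tamper: bystander, loose, to be left alone: steel and wood tamper, 58 mm across, 85 mm high. Origin: underside.
- cup: bystander, loose, to be left alone: white espresso mug, 66 mm across, 58 mm high. Origin: underside.
- pitcher: bystander, loose, to be left alone: open steel milk pitcher, 84 mm across, 100 mm high. Origin: underside.
- shaker: bystander, loose, to be left alone: glass shaker jar with steel lid, 70 mm across, 100 mm high. Origin: underside.
- spoon: bystander, loose, to be left alone: bar spoon lying down, about 160 mm long. Origin: underside.
Not all that is in view belongs to the job. Of the things like the cap, leave any that is pink; of the rest the smaller one is meant.

How it is judged (in metres and radians):
On the way, in this order (a step that is already met when the one before it is completed fails the run):
1. the disc is pressed home in the basket, flush with the rim, with the cap still on the jar (z of disc_top in the frame of rim between -0.004 and 0.0018 m and horizontal distance between disc_top and rim below 0.004 m and angle between disc's own z axis and vertical below 0.06 rad and z of cap in the frame of cap_seat below 0.003 m and horizontal distance between cap and cap_seat below 0.004 m), for 0.2 s.
2. the cap is pressed down on the jar (z of cap in the frame of cap_seat below -0.003 m and horizontal distance between cap and cap_seat below 0.005 m), for 0.05 s.
3. the cap is turned on the jar by 45 degrees or more (angle between the x axis of cap and the x axis of jar, either way round above 0.78 rad and z of cap in the frame of cap_seat below 0.008 m and horizontal distance between cap and cap_seat below 0.005 m), for 0.05 s.
At the end, for the whole second after the job is handed in: The disc's face is flush with the basket rim (at most 1.8 mm proud, centred within 4 mm, level within 0.06 rad), and the gripper holds the cap still, touching only the fingers, 40 to 200 mm above its seat, within 35 mm of the jar's axis and tilted less than 0.3 rad (z of disc_top in the frame of rim between -0.004 and 0.0018 m and horizontal distance between disc_top and rim below 0.004 m and angle between disc's own z axis and vertical below 0.06 rad and z of cap in the frame of cap_seat between 0.04 and 0.2 m and horizontal distance between cap and cap_seat below 0.035 m and angle between cap's own z axis and vertical below 0.3 rad and contact force between the fingers and cap above 2 N and contact force between cap and jar below 0.1 N and linear speed of cap below 0.03 m/s and contact force between the fingers and disc below 0.1 N); the arm keeps its last pose, push and grip.
It fails at once if a bystander (tamper, cup, pitcher, shaker or spoon) is moved by more than 40 mm (distance of any of tamper, cup, pitcher, shaker, spoon from where it was at the start of the episode above 0.04 m).
It also fails if it takes over 58 s, if anything falls off the work surface, if the arm or the gripper's body presses on something with over 40 N, if the wrist force passes 120 N, or if a joint passes its speed limit or range.

### The arm

A 6-joint arm with a two-finger parallel gripper is mounted at the origin on the work surface. World frame = base frame: x ahead of the robot, y to its left, z up, the work surface at z = 0. Lengths are in mm, angles in rad, forces in N, time in s.
With the tool pointing down it reaches from about 275 to 750 mm from the base axis. Payload 10.2 kg.
Tool frame: the origin (TCP) lies midway between the tips of the shut fingers; the grasp point (between the pads) lies grip_depth behind it (grip_depth is the distance from the TCP to the grasp point, in mm); z points along the fingers, y is the line along which they close (so a half turn about z gives the same grasp; the last joint's range is limited). The gripper opens to 85 mm and grips with 20 to 120 N. Pads are 22 mm wide; open, the fingers measure 114 mm over their backs; the gripper's body (76 mm by 85 mm) begins 54 mm behind the grasp point. The pads swing forward as they close: fully open they stand 13 mm farther back than shut.
Start: joints at [-1.484, 0.313, 1.498, -0, 1.331, -0.223], TCP at [160.043, -500.017, 231.294] pointing down, gripper open.
Joint ranges: [-2.94, 2.94], [-0.97, 2.17], [0.19, 2.56], [-1.23, 4.37], [0.02, 3.11], [-2.88, 2.88]. Speed limits (rad/s): [2.39, 2.39, 3.01, 3.14, 3.14, 3.14].

### API

Orientations are given as a unit quaternion [w, x, y, z].
In Python, from rig import * gives the robot as it stands.
- The arm moves only by the tool servo_tool, never from a script. Its argument "commands" is a list of rows, each a list of 3 entries, a list of its own where there are three numbers: the gripper command: -1 is fully open, 1 is shut, values between are in proportion, then the shift along the tool's x, y, z in m, then the turn, a rotation vector about the tool's x, y, z in units of 6 degrees (1.0 is 6 degrees). In form: [[grip, [dx, dy, dz], [ax, ay, az]], ...]. A call has 1 to 10 rows; each row shifts and turns the commanded pose from where the row before left it, along the tool's axes as they then stand; what a row does not reach is not made up. A row lasts 1/12 s, in which the tool goes at most 41.7 mm and 7.16 degrees, less where a joint would pass 70% of its speed; a pose out of reach is approached as far as the arm can. A call is refused whole if a number of a shift passes 0.0417 or a number of a turn 1, either way. A call with a gripper value outside its range is refused whole. The fingers move at their own pace and stop on an object; "squeeze" is the grip in N (left out, the last holds). Time passes only in rows, so rows that do not move let the fingers close. It gives the time, the measured TCP pose, the force, the opening and the grip force at its end, in the units of the state.
- sense(): the state, without advancing time (a new reading comes with each control period).
- capture(name): name is "scene" or "top" or "wrist"; returns a dict with "pixels" (480x640x3 uint8, red, green, blue), "z_map" (480x640 float32, mm along the optical axis (not along the pixel's ray), 0 where there is no reading), "fx", "fy", "cx", "cy" (pixels), "rvec" (rotation vector, rad) and "tvec" (3), from world to camera coordinates, as OpenCV has them; the wrist camera has in their place "T_tool_cam" (4x4, takes a point from camera to tool coordinates, whose origin is the TCP and whose axes are the flange's). Camera axes: x right, y down, z forward; pixel columns grow to the right and rows downward; lengths in mm; the calibration is good to about 2 mm. A picture is of the moment at which its call begins: read the wrist's pose just before it.
- finish_job(): hands the job in; it is judged then, once.
The state is a dict: "time_s": time; "joints": joint angles; "dq": joint speeds; "tau": joint torques, N m; "eef_pos": TCP position; "ee_rot": TCP orientation; "force": force on the tool from outside, world axes, zero at the start; "wrist_torque": the same for the moment, N m; "grip_width": opening from 0.0 (shut) to 1.0 (fully open); "grip_force": force on a finger pad.
Only numpy, scipy, OpenCV 4.12 (cv2) and the standard library are available. Lean on these libraries where they do the work, as an engineer would, in place of code of your own. Each camera call takes 0.05 s, during which the arm holds its last target. There are 200 camera calls.

## Working session

There is one attempt and no reset: what is moved stays moved. The work goes in short steps, Python scripts to look and compute and a tool call to move; the robot and the scene stay as the last step left them, time stands still between calls to the robot, and variables do not carry over. Pictures are saved under pics/ and viewed, at most 10 in all, crops included, and the job is handed in when it is done.

Besides the shell and the picture viewer there is one more tool, called after "Request:" by a JSON object that holds its "op" and its "data". servo_tool: Moves the arm, as the interface text tells. Its arguments: {"type":"object","properties":{"commands":{"type":"array"},"squeeze":{"type":"number"}},"required":["commands"]}

```bash
ls; mkdir -p pics; cat > h.py <<'E'
from rig import *
import numpy as np, cv2
def pts(c):
    z=c["z_map"].astype(float); v,u=np.mgrid[0:480,0:640]
    P=np.stack([(u-c["cx"])/c["fx"]*z,(v-c["cy"])/c["fy"]*z,z],-1)
    R=cv2.Rodrigues(np.array(c["rvec"],float))[0]
    W=(P-np.array(c["tvec"],float).ravel())@R
    W[z==0]=np.nan
    return W
E
python3 - <<'E'
from h import *
s=sense(); print(s)
for n in ("scene","top"):
    c=capture(n); np.savez(n+".npz",**c); cv2.imwrite(f"pics/{n}.png",c["pixels"][:,:,::-1])
    print(n,c["rvec"],c["tvec"],c["fx"])
E
```

```text
pics
{'time_s': 0.0, 'joints': array([-1.48438166e+00,  3.13449891e-01,  1.49846227e+00,  1.81401436e-05,
        1.33100663e+00, -2.23405889e-01]), 'dq': array([ 0.00195042, -0.00029322,  0.00055673, -0.00093023,  0.00147574,
        0.00021751]), 'tau': array([-2.23035524e-03, -4.12275553e+01, -2.59742492e+01, -2.62440935e-04,
        4.12271416e-03, -2.51784961e-06]), 'eef_pos': array([ 160.0322812 , -499.7341497 ,  230.72565439]), 'ee_rot': array([-6.60912008e-04,  9.88025494e-01,  1.54289285e-01,  5.41703342e-05]), 'force': array([-0.16693866,  0.21942013,  0.56554701]), 'wrist_torque': array([0.01749563, 0.02177965, 0.01173684]), 'grip_force': 0.0, 'grip_width': 0.9984738091814535}
scene [ 2.15899503  1.14671911 -0.45692897] [-294.2906419  -264.5663659  1946.94666111] 592.8623772419605
top [ 2.17748282 -2.19713973  0.07617002] [  -9.44105422  557.03368864 1080.3456874 ] 494.42261326743443
```

View pics/scene.png

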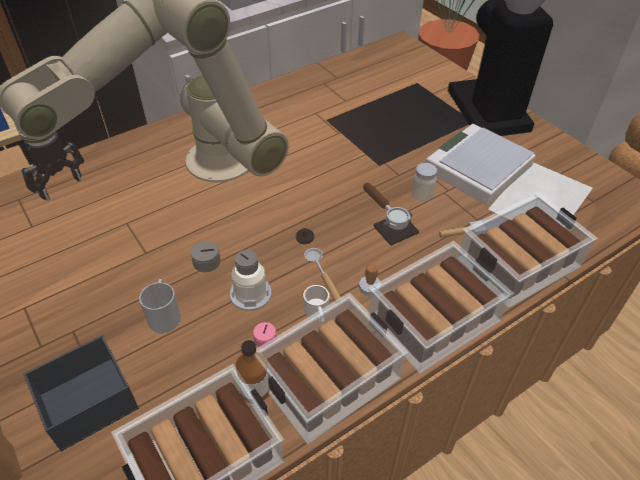

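View pics/top.png

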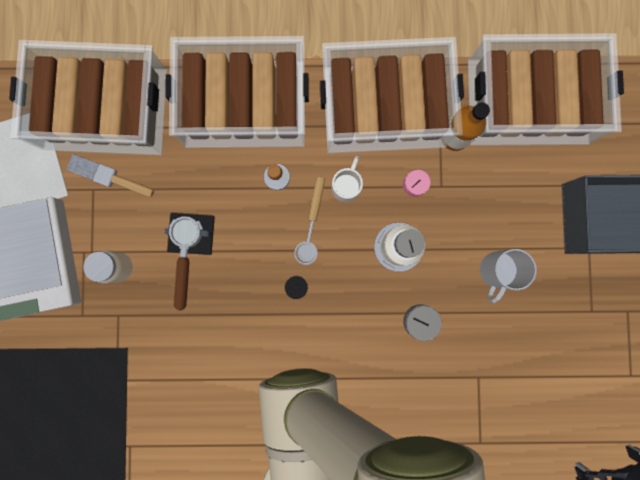

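The scene view shows the jar with its grey cap at (247,265), the disc at (305,236) and the basket at (398,218). In the top view the disc is at (296,287), the basket at (186,232) and the jar's cap at (409,243). The larger grey cap at (422,322) and the pink one at (417,183) are decoys.

```bash
cat > m.py <<'E'
from h import *
def fit(W,cx,cy,r,z0,z1):
    m=(np.hypot(W[...,0]-cx,W[...,1]-cy)<r)&(W[...,2]>z0)&(W[...,2]<z1)
    p=W[m]
    if len(p)<5: return None
    (x,y),R=cv2.minEnclosingCircle(p[:,:2].astype(np.float32))
    return len(p),np.round([x,y,R,np.median(p[:,2]),*p[:,:2].mean(0)],1)
E
python3 - <<'E'
from m import *
for n in ("top","scene"):
    c=dict(np.load(n+".npz")); W=pts(c)
    if n=="top":
        for k,(u,v) in dict(disc=(296,287),basket=(186,232),cap=(409,243),tamper=(276,174),cup=(347,184),spoon=(306,253),spoonh=(317,190),pitcher=(505,268),shaker=(100,267),decoy=(422,322),handle=(181,290),plate=(380,250)).items(): print(k,W[v,u].round(1))
        d0=W[287,296];b0=W[232,186];c0=W[243,409]
    print(n,'table z',np.nanmedian(W[...,2]))
    for a in((4,18),(8,16),(28,45)): print('disc',a,fit(W,d0[0],d0[1],45,*a))
    for a in((57,70),(40,56),(1,12)): print('bask',a,fit(W,b0[0],b0[1],70 if a[0]<20 else 45,*a))
    for a in((138,152),(95,110),(1,12)): print('cap',a,fit(W,c0[0],c0[1],70,*a))
c=dict(np.load("top.npz"))
g=c["pixels"]
crop=np.hstack([cv2.resize(g[213:273,376:436],None,fx=6,fy=6,interpolation=2),cv2.resize(g[205:265,156:216],None,fx=6,fy=6,interpolation=2)])
cv2.imwrite("pics/crop.png",crop[:,:,::-1])
E
```

```text
disc [451.1  32.   35.7]
basket [571.1 265.3  62. ]
cap [ 538.1 -194.1  151.6]
tamper [690.5  70.8  83.1]
cup [681.5 -83.8   7.4]
spoon [526.1  10.3   5.4]
spoonh [665.6 -15.7  23.9]
pitcher [ 488.5 -435.7    5.6]
shaker [497.4 429.7 102.8]
decoy [ 374.4 -237.8   47.8]
handle [447.7 275.3  60.1]
plate [ 531.  -155.    13.7]
top table z 3.322619165878427
disc (4, 18) (482, array([451.6,  32.3,  44.5,  12.7, 451.5,  33.6]))
disc (8, 16) (338, array([451.1,  34.3,  26. ,  13.1, 451.2,  34.1]))
disc (28, 45) (43, array([451.1,  34.2,   7.9,  35.6, 450.9,  33.9]))
bask (57, 70) (545, array([567.8, 270.9,  39.7,  59.4, 571.7, 269.6]))
bask (40, 56) (262, array([570.3, 266.1,  43.8,  53.6, 569.4, 262. ]))
bask (1, 12) (854, array([571.1, 265.2,  69.9,   3.4, 570.7, 252. ]))
cap (138, 152) (632, array([ 538.9, -195.8,   28. ,  147.4,  538.9, -195.1]))
cap (95, 110) (396, array([ 538.5, -195.2,   40.6,  101.7,  534.8, -183.9]))
cap (1, 12) (1112, array([ 538.1, -194.1,   69.9,    3.9,  535.3, -182.8]))
scene table z 1.715848133830196
disc (4, 18) (228, array([451.9,  31.6,  44. ,  10.3, 454.1,  29.8]))
disc (8, 16) (148, array([449.6,  34.7,  33. ,  11.6, 454.9,  31.3]))
disc (28, 45) (24, array([452.8,  32.3,  10.8,  33.2, 452.2,  30.9]))
bask (57, 70) (189, array([567.5, 263.6,  40.5,  59.8, 571.5, 266.5]))
bask (40, 56) (221, array([571.1, 265.3,  44.9,  52.4, 578.1, 261.3]))
bask (1, 12) (446, array([571.3, 265.4,  69.9,   7. , 585.1, 251.8]))
cap (138, 152) (338, array([ 540. , -199.3,   30. ,  145.4,  542.1, -199.5]))
cap (95, 110) (247, array([ 544.6, -200.9,   39.1,  101.6,  557.3, -206. ]))
cap (1, 12) (463, array([ 538. , -194. ,   69.9,    5.6,  562.8, -206.1]))
```

View pics/crop.png

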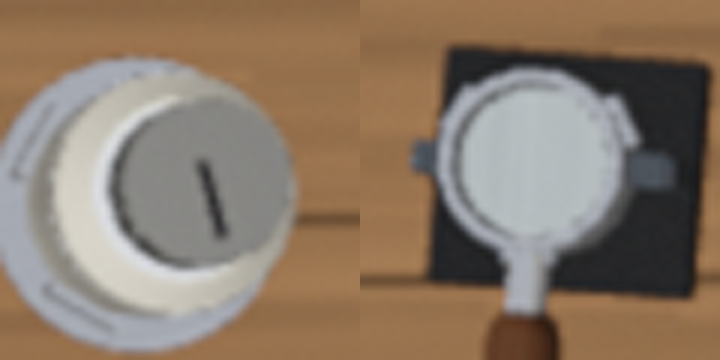

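Request:
{"op": "servo_tool", "data": {"commands": [[-1,[0,0,0],[0,0,1]],[-1,[0,0,0],[0,0,1]],[-1,[0,0,0],[0,0,0.96]],[-1,[0.018,-0.033,0],[0,0,0]],[-1,[0.018,-0.033,0],[0,0,0]],[-1,[0.018,-0.033,0],[0,0,0]],[-1,[0.018,-0.033,0],[0,0,0]],[-1,[0.018,-0.033,0],[0,0,0]],[-1,[0.018,-0.033,0],[0,0,0]],[-1,[0.018,-0.033,0],[0,0,0]]], "squeeze": 70}}

```text
time_s: 0.93
eef_pos: [286.4, -267.2, 231.2]
ee_rot: [-0.0, 1.0, -0.0, -0.0]
force: [0.3, -0.4, 0.6]
grip_width: 1.003
grip_force: 0.0
```

Request:
{"op": "servo_tool", "data": {"commands": [[-1,[0.018,-0.033,0],[0,0,0]],[-1,[0.018,-0.033,0],[0,0,0]],[-1,[0.018,-0.033,0],[0,0,0]],[-1,[0.018,-0.033,0],[0,0,0]],[-1,[0.018,-0.033,0],[0,0,0]],[-1,[0.018,-0.033,0],[0,0,0]],[-1,[0.018,-0.033,0],[0,0,0]],[-1,[0.018,-0.033,0.02],[0,0,0]],[-1,[0.006,-0.01,0.02],[0,0,0]],[-1,[0,0,0],[0,0,0]]]}}

```text
time_s: 1.77
eef_pos: [434.8, 6.8, 188.5]
ee_rot: [-0.001, 1.0, 0.002, -0.003]
force: [-0.2, -0.3, -1.3]
grip_width: 0.996
grip_force: 0.0
```

```bash
cat >> m.py <<'E'
from scipy.spatial.transform import Rotation as Ro
def wpts(c,s):
    z=c["z_map"].astype(float); v,u=np.mgrid[0:480,0:640]
    P=np.stack([(u-c["cx"])/c["fx"]*z,(v-c["cy"])/c["fy"]*z,z,np.ones_like(z)],-1)@np.array(c["T_tool_cam"]).T
    q=s["ee_rot"]; W=P[...,:3]@Ro.from_quat([*q[1:],q[0]]).as_matrix().T+s["eef_pos"]
    W[z==0]=np.nan
    return W
def wcap(name):
    s=sense(); c=capture("wrist"); cv2.imwrite(f"pics/{name}.png",c["pixels"][:,:,::-1]); return s,c,wpts(c,s)
def psi(s):
    q=s["ee_rot"]; x=Ro.from_quat([*q[1:],q[0]]).as_matrix(); return np.degrees(np.arctan2(x[1,0],x[0,0])),np.degrees(np.arccos(-x[2,2]))
E
python3 - <<'E'
from m import *
s,c,W=wcap("w1"); print(s["time_s"],s["eef_pos"],psi(s),s["joints"]); print(np.round(c["T_tool_cam"],3),c["fx"])
for a in((8,16),(28,45)): print('disc',a,fit(W,451,34,45,*a))
E
```

```text
1.7667 [434.77006012   6.80195523 188.49203592] (np.float64(0.20988832473708935), np.float64(0.353548524212089)) [-2.55305058e-01  1.59413992e-01  1.81176025e+00  3.33307296e-04
  1.17658133e+00  1.31170457e+00]
[[-0.00000e+00 -9.66000e-01 -2.60000e-01  6.46740e+01]
 [ 1.00000e+00 -0.00000e+00 -1.00000e-03 -1.67000e-01]
 [ 1.00000e-03 -2.60000e-01  9.66000e-01 -1.43259e+02]
 [ 0.00000e+00  0.00000e+00  0.00000e+00  1.00000e+00]] 397.03424828010117
disc (8, 16) (2857, array([449.6,  35.1,  26.2,  12.6, 450.5,  34.9]))
disc (28, 45) (354, array([449.7,  35. ,   7.9,  34.5, 450.1,  34.8]))
```

View pics/w1.png

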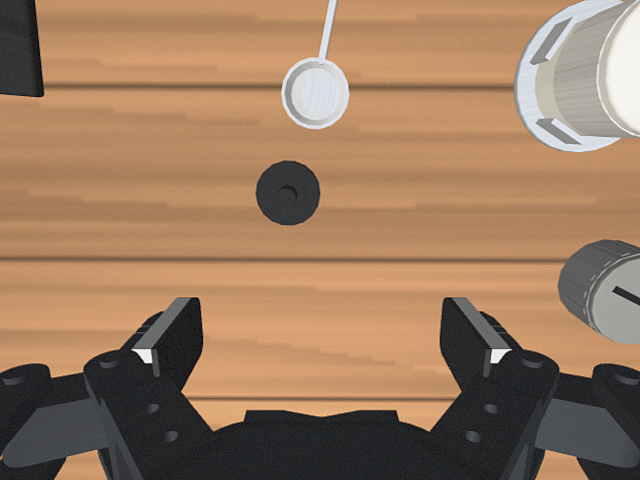

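The wrist view shows the disc at (288,193) with clear space around it; the spoon bowl is at (315,93). I'll go over the disc and part of the way down.

Request:
{"op": "servo_tool", "data": {"commands": [[-1,[0.008,-0.014,0.02],[0,0,0.03]],[-1,[0.007,-0.014,0.03],[0,0,0]],[-1,[0,0,0.035],[0,0,0]],[-1,[0,0,0.03],[0,0,0]],[-1,[0,0,0.015],[0,0,0]],[-1,[0,0,0],[0,0,0]],[-1,[0,0,0],[0,0,0]],[-1,[0,0,0],[0,0,0]]]}}

```text
time_s: 2.48
eef_pos: [451.8, 31.4, 63.5]
ee_rot: [0.0, 1.0, -0.002, 0.001]
force: [-0.3, -0.5, -0.6]
grip_width: 0.998
grip_force: 0.0
```

```bash
python3 - <<'E'
from m import *
import rig
print([k for k in dir(rig) if not k.startswith('_')], getattr(rig,'grip_depth',None))
s,c,W=wcap("w2"); print(s["time_s"],s["eef_pos"],psi(s))
for a in((8,16),(28,45)): print('disc',a,fit(W,451,34,45,*a))
E
```

```text
['PlanningError', 'capture', 'finish_job', 'grip_depth', 'sense'] 18.700000000000003
2.4833 [451.83678014  31.37896899  63.46430629] (np.float64(-0.2432252465238189), np.float64(0.16785313773074273))
disc (8, 16) (6520, array([449.5,  34.9,  26.4,  12.6, 451.7,  34.9]))
disc (28, 45) (958, array([449.8,  35.1,   8.2,  34.5, 450.7,  34.8]))
```

Request:
{"op": "servo_tool", "data": {"commands": [[-1,[-0.002,-0.0036,0.02],[0,0,-0.04]],[-1,[0,0,0.02],[0,0,0]],[-1,[0,0,0.01],[0,0,0]],[-1,[0,0,0],[0,0,0]],[1,[0,0,0],[0,0,0]],[1,[0,0,0],[0,0,0]],[1,[0,0,0],[0,0,0]],[1,[0,0,0],[0,0,0]],[1,[0,0,0],[0,0,0]],[1,[0,0,0],[0,0,0]]]}}

```text
time_s: 3.37
eef_pos: [449.3, 35.6, 12.5]
ee_rot: [0.0, 1.0, 0.001, 0.001]
force: [-5.6, 0.6, 12.2]
grip_width: 0.157
grip_force: 69.5
```

Request:
{"op": "servo_tool", "data": {"commands": [[1,[0,0,0],[0,0,0]],[1,[0,0,0],[0,0,0]],[1,[0,0,0],[0,0,0]],[1,[0,0,0],[0,0,0]]]}}

```text
time_s: 3.7
eef_pos: [449.3, 35.6, 12.5]
ee_rot: [0.0, 1.0, 0.001, 0.001]
force: [-2.2, -1.7, 8.6]
grip_width: 0.155
grip_force: 68.9
```

Request:
{"op": "servo_tool", "data": {"commands": [[1,[0,0,-0.03],[0,0,0]],[1,[0,0,-0.035],[0,0,0]],[1,[0,-0.01,-0.035],[0,0,0]],[1,[0.013,-0.031,-0.02],[0,0,0]],[1,[0.013,-0.031,-0.01],[0,0,0]],[1,[0.013,-0.031,0],[0,0,0]],[1,[0.013,-0.031,0],[0,0,0]],[1,[0.013,-0.031,0],[0,0,0]],[1,[0.013,-0.031,0],[0,0,0]],[1,[0.012,-0.025,0],[0,0,0]]]}}

```text
time_s: 4.53
eef_pos: [538.7, 259.2, 141.6]
ee_rot: [-0.0, 1.0, 0.001, -0.0]
force: [0.6, 0.2, -0.3]
grip_width: 0.156
grip_force: 68.7
```

Request:
{"op": "servo_tool", "data": {"commands": [[1,[0,-0.01,0],[0,0,0]],[1,[0,0,0],[0,0,0]],[1,[0,0,0],[0,0,0]],[1,[0,0,0],[0,0,0]]]}}

```text
time_s: 4.87
eef_pos: [538.3, 265.8, 141.7]
ee_rot: [0.0, 1.0, 0.0, -0.0]
force: [0.4, -0.3, 0.4]
grip_width: 0.157
grip_force: 68.8
```

```bash
python3 - <<'E'
from m import *
s,c,W=wcap("w3"); print(s["time_s"],s["eef_pos"],psi(s),s["force"])
e=s["eef_pos"]
for a in((59,66),(61,64),(50,58)): print('bask',a,fit(W,571,267,40,*a))
for a in((-4,2),(-14,-8),(-20,10)): print('disc',a,fit(W,e[0],e[1],35,e[2]+a[0],e[2]+a[1]))
np.savez("w3.npz",W=W,e=e)
E
```

```text
4.8667 [538.30037005 265.77975629 141.71728352] (np.float64(0.0040937657219576205), np.float64(0.03948775467725895)) [ 0.36383468 -0.25449503  0.35166875]
bask (59, 66) (2282, array([571.6, 271.2,  32.6,  62.5, 576.6, 271.9]))
bask (61, 64) (2131, array([571.7, 271. ,  32.6,  62.6, 577.2, 271.8]))
bask (50, 58) (7398, array([571.2, 267. ,  40. ,  56.5, 572.5, 270.8]))
disc (-4, 2) (6329, array([538.5, 266.4,  26.6, 141.8, 549.1, 266.2]))
disc (-14, -8) (123, array([548.6, 265.7,  24.1, 132.6, 561.2, 265.9]))
disc (-20, 10) (7305, array([538.6, 266.1,  26.6, 141.8, 549.5, 266.3]))
```

View pics/w3.png

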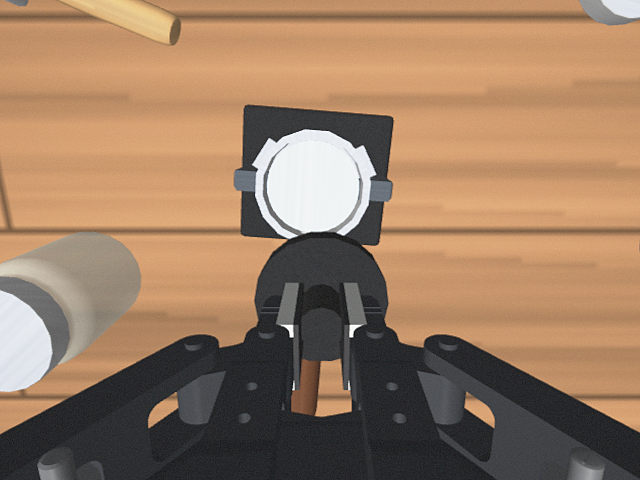

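```bash
python3 - <<'E'
from m import *
from scipy.optimize import least_squares
d=np.load("w3.npz");W=d["W"]
g=cv2.imread("pics/w3.png")
r=np.hypot(W[...,0]-571.5,W[...,1]-270)
rim=((r<36)&(W[...,2]>60)&(W[...,2]<65)); fl=((r<33)&(W[...,2]>52)&(W[...,2]<58.5))
for n,m,R in(("rim",rim,32),("floor",fl,28)):
    p=W[m]; print(n,len(p),p[:,0].min(),p[:,0].max(),p[:,1].min(),p[:,1].max(),np.median(p[:,2]))
    # boundary by angular bins
    c=np.array([571.5,270.])
    for it in range(6):
        q=p[:,:2]-c;a=np.degrees(np.arctan2(q[:,1],q[:,0]));rr=np.hypot(*q.T)
        B=[];
        for k in range(-180,180,10):
            s=(a>=k)&(a<k+10)
            if s.sum()>8: B.append([k+5,np.percentile(rr[s],97),np.percentile(rr[s],3)])
        B=np.array(B); 
        if n=="rim": B=B[abs(B[:,0])<120]
        else: B=B[abs(B[:,0])<100]
        P=c+B[:,1:2]*np.c_[np.cos(np.radians(B[:,0])),np.sin(np.radians(B[:,0]))]
        f=least_squares(lambda x:np.hypot(P[:,0]-x[0],P[:,1]-x[1])-x[2],[*c,R],loss='soft_l1',f_scale=.5); c=f.x[:2]
    print(f.x, abs(f.fun).max(), B.round(1)[::2].tolist())
E
```

```text
rim 2223 542.8331341163779 603.9644710566075 239.08880658480317 303.29543793449693 62.55692985360558
[571.73487441 271.11895468  32.0574837 ] 0.2859637531147712 [[-115.0, 31.9, 28.0], [-95.0, 32.0, 28.0], [-75.0, 32.0, 28.1], [-55.0, 32.1, 28.3], [-35.0, 32.1, 28.3], [-15.0, 32.2, 28.5], [5.0, 32.3, 28.6], [25.0, 32.0, 28.3], [45.0, 31.9, 28.1], [65.0, 31.9, 28.0], [85.0, 32.0, 28.0], [105.0, 32.0, 27.9]]
floor 6969 543.7905034224884 598.0839550689284 237.68886292754783 299.6331347956756 56.5724245214588
[568.81761008 270.53776579  28.94435225] 5.633377057187555 [[-95.0, 27.3, 4.5], [-75.0, 33.5, 4.6], [-55.0, 34.6, 5.7], [-35.0, 27.9, 5.3], [-15.0, 28.7, 5.3], [5.0, 29.0, 4.5], [25.0, 28.8, 5.2], [45.0, 28.5, 5.4], [65.0, 29.9, 5.1], [85.0, 28.8, 4.7]]
```

Disc held level and centred; basket rim at (312,185) px fits to (571.7, 271.1) mm. Moving over and lowering.

Request:
{"op": "servo_tool", "data": {"commands": [[1,[0.017,-0.0024,0],[0,0,0]],[1,[0.0162,-0.0024,0],[0,0,0]],[1,[0,0,0.025],[0,0,0]],[1,[0,0,0.025],[0,0,0]],[1,[0,0,0.012],[0,0,0]],[1,[0,0,0],[0,0,0]],[1,[0,0,0],[0,0,0]],[1,[0,0,0],[0,0,0]]]}}

```text
time_s: 5.58
eef_pos: [572.6, 271.6, 81.5]
ee_rot: [-0.0, 1.0, 0.0, 0.001]
force: [-0.6, 0.7, -0.8]
grip_width: 0.157
grip_force: 68.8
```

```bash
python3 - <<'E'
from m import *
s,c,W=wcap("w4"); e=s["eef_pos"];print(s["time_s"],e,psi(s),s["force"])
for a in((60,66),(50,58)): print('bask',a,fit(W,571.7,271,36,*a))
for a in((-4,2),): print('disc',a,fit(W,e[0],e[1],35,e[2]+a[0],e[2]+a[1]))
E
```

```text
5.5833 [572.56843294 271.63030634  81.50400984] (np.float64(0.028652697869837988), np.float64(0.14798468891293903)) [-0.57276864  0.67443607 -0.78068456]
bask (60, 66) (2439, array([571.9, 271.1,  32.6,  62.6, 589. , 268.7]))
bask (50, 58) (1829, array([572.6, 271. ,  36. ,  55.2, 592. , 269.2]))
disc (-4, 2) (6323, array([572.8, 272.3,  26.7,  81.5, 583.4, 272.1]))
```

View pics/w4.png

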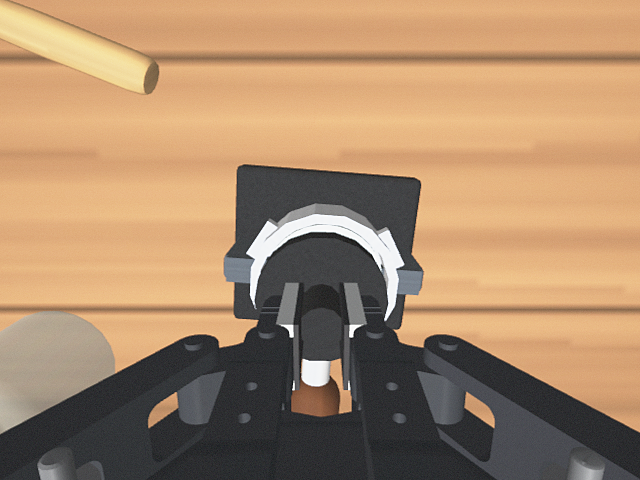

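The disc hangs over the basket about 1 mm off (rim arc around (322,250)). I'll correct and lower.

Request:
{"op": "servo_tool", "data": {"commands": [[1,[-0.0009,0.001,0.003],[0,0,0]],[1,[0,0,0.003],[0,0,0]],[1,[0,0,0.003],[0,0,0]],[1,[0,0,0.002],[0,0,0]],[1,[0,0,0.001],[0,0,0]],[1,[0,0,0],[0,0,0]],[1,[0,0,0],[0,0,0]]]}}

```text
time_s: 6.22
eef_pos: [570.8, 270.7, 67.9]
ee_rot: [0.0, 1.0, 0.0, -0.0]
force: [-1.5, -0.5, 2.1]
grip_width: 0.16
grip_force: 69.6
```

It's in the recess with no rim contact. Now pressing slowly.

Request:
{"op": "servo_tool", "data": {"commands": [[1,[0,0,0.001],[0,0,0]],[1,[0,0,0.001],[0,0,0]],[1,[0,0,0.001],[0,0,0]],[1,[0,0,0],[0,0,0]],[1,[0,0,0],[0,0,0]]]}}

```text
time_s: 6.63
eef_pos: [570.9, 270.7, 65.1]
ee_rot: [0.0, 1.0, 0.0, 0.0]
force: [-2.7, -0.7, 4.8]
grip_width: 0.161
grip_force: 70.0
```

Request:
{"op": "servo_tool", "data": {"commands": [[1,[0,0,0.001],[0,0,0]],[1,[0,0,0.001],[0,0,0]],[1,[0,0,0.001],[0,0,0]],[1,[0,0,0],[0,0,0]],[1,[0,0,0],[0,0,0]]]}}

```text
time_s: 7.05
eef_pos: [571.4, 270.8, 62.6]
ee_rot: [-0.0, 1.0, 0.0, 0.001]
force: [-1.4, -1.0, 6.5]
grip_width: 0.157
grip_force: 70.4
```

Request:
{"op": "servo_tool", "data": {"commands": [[1,[0,0,0.001],[0,0,0]],[1,[0,0,0.001],[0,0,0]],[1,[0,0,0],[0,0,0]],[1,[0,0,0],[0,0,0]],[1,[0,0,0],[0,0,0]]]}}

```text
time_s: 7.47
eef_pos: [571.6, 270.9, 62.5]
ee_rot: [-0.0, 1.0, 0.001, 0.001]
force: [-7.6, -2.3, 19.5]
grip_width: 0.16
grip_force: 74.3
```

```bash
cat > d.py <<'E'
from m import *
s,c,W=wcap("w5"); e=s["eef_pos"];print(s["time_s"],e,psi(s),s["force"])
rr=np.hypot(W[...,0]-571.8,W[...,1]-271); v=c["pixels"].astype(int).sum(-1)
rim=(rr<31.5)&(rr>28.5)&(v>350)&(W[...,0]>575); d=(rr<26)&(v<250)&(W[...,0]>585)&(W[...,2]<75)
for m in(rim,d): print(m.sum(),np.percentile(W[m][:,2],[10,50,90]).round(2))
p=W[d]; A=np.c_[p[:,:2]-[571.8,271],np.ones(len(p))]; print("disc plane",np.linalg.lstsq(A,p[:,2],rcond=None)[0])
p=W[rim]; A=np.c_[p[:,:2]-[571.8,271],np.ones(len(p))]; print("rim plane",np.linalg.lstsq(A,p[:,2],rcond=None)[0])
E
python3 d.py
```

```text
7.4667 [571.56859037 270.85565902  62.46519983] (np.float64(0.0610937433253487), np.float64(0.1448632414702947)) [-7.55360992 -2.31767447 19.52396626]
1791 [61.9  62.66 63.38]
2830 [61.66 62.53 63.31]
disc plane [-7.24726961e-02  1.56418165e-02  6.37404610e+01]
rim plane [-3.85154361e-02 -1.46312434e-02  6.36854218e+01]
```

Flush at the hard stop. A little more push, then unload, open and retreat.

Request:
{"op": "servo_tool", "data": {"commands": [[1,[0,0,0.001],[0,0,0]],[1,[0,0,0],[0,0,0]],[1,[0,0,0],[0,0,0]],[1,[0,0,-0.001],[0,0,0]],[1,[0,0,-0.001],[0,0,0]],[0.3,[0,0,0],[0,0,0]],[0.3,[0,0,0],[0,0,0]],[0.3,[0,0,0],[0,0,0]],[0.3,[0,0,0],[0,0,0]],[0.3,[0,0,0],[0,0,0]]]}}

```text
time_s: 8.35
eef_pos: [571.6, 271.0, 61.6]
ee_rot: [-0.0, 1.0, 0.0, 0.001]
force: [-0.8, -0.3, 6.6]
grip_width: 0.351
grip_force: 3.5
```

Request:
{"op": "servo_tool", "data": {"commands": [[0.3,[0,0,-0.01],[0,0,0]],[0.3,[0,0,-0.02],[0,0,0]],[0.3,[-0.01,0,-0.03],[0,0,0]],[-1,[-0.02,0,-0.035],[0,0,0]],[-1,[-0.02,0,-0.035],[0,0,0]],[-1,[-0.01,0,0],[0,0,0]],[-1,[0,0,0],[0,0,0]]]}}

```text
time_s: 8.93
eef_pos: [510.1, 271.2, 193.2]
ee_rot: [-0.001, 1.0, 0.001, 0.002]
force: [-1.1, -0.6, -0.3]
grip_width: 0.896
grip_force: 0.0
```

```bash
python3 d.py; python3 - <<'E'
from m import *
s,c,W=wcap("w6")
for a in((59,66),(75,95)): print(a,fit(W,571.7,271,29 if a[0]>70 else 36,*a))
W=pts(capture("top"))
for a in((139,152),): print('cap',a,fit(W,539,-195,45,*a))
E
```

```text
8.9333 [510.0881941  271.17059989 193.17026694] (np.float64(0.10780911817096382), np.float64(0.20090341351683205)) [-1.08234899 -0.63806027 -0.31731275]
659 [61.72 62.57 63.5 ]
976 [61.82 62.64 63.55]
disc plane [-1.12128074e-03  2.76939075e-03  6.26743625e+01]
rim plane [ 1.12777270e-02 -9.78750997e-03  6.22445290e+01]
(59, 66) (6386, array([571.7, 271.2,  32.6,  62.6, 572.9, 271.4]))
(75, 95) (523, array([572.4, 271.5,   7.8,  84.6, 572.4, 271.5]))
cap (139, 152) (636, array([ 539. , -195.8,   28. ,  147.6,  538.9, -195.1]))
```

View pics/w6.png

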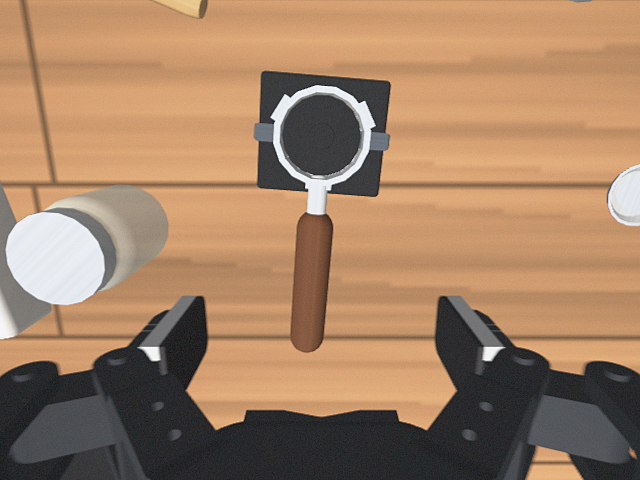

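The disc is flush in the basket: it sits at (322,135) in the wrist view, face and rim both at 62.6 mm. Next, the jar.

Request:
{"op": "servo_tool", "data": {"commands": [[-1,[0,0.02,-0.02],[0,0,0]],[-1,[0,0.036,-0.02],[0,0,0]],[-1,[0,0.036,0],[0,0,0]],[-1,[0,0.036,0],[0,0,0]],[-1,[0,0.036,0],[0,0,0]],[-1,[0,0.036,0],[0,0,0]],[-1,[0,0.036,0],[0,0,0]],[-1,[0,0.036,0],[0,0,0]],[-1,[0,0.036,0],[0,0,0]],[-1,[0,0.036,0],[0,0,0]]]}}

```text
time_s: 9.92
eef_pos: [511.1, -75.6, 229.5]
ee_rot: [-0.0, 1.0, 0.0, -0.001]
force: [0.2, 0.5, 0.7]
grip_width: 1.002
grip_force: 0.0
```

Request:
{"op": "servo_tool", "data": {"commands": [[-1,[0,0.036,0],[0,0,0]],[-1,[0,0.036,0],[0,0,0]],[-1,[0,0.036,0],[0,0,0]],[-1,[0,0.014,0],[0,0,0]],[-1,[0,0,0],[0,0,0]],[-1,[0,0,0],[0,0,0]],[-1,[0,0,0],[0,0,0]]]}}

```text
time_s: 10.5
eef_pos: [511.4, -194.3, 230.1]
ee_rot: [-0.001, 1.0, 0.001, -0.001]
force: [-0.1, 0.4, 0.7]
grip_width: 1.0
grip_force: 0.0
```

```bash
python3 - <<'E'
from m import *
s,c,W=wcap("w7"); print(s["time_s"],s["eef_pos"],psi(s),s["joints"])
for a in((140,152),(143,150)): print('cap',a,fit(W,539,-195,45,*a))
E
```

```text
10.5 [ 511.4107026  -194.31496064  230.11921856] (np.float64(0.09491932585553192), np.float64(0.08355895781107861)) [-5.77458702e-01  3.63281515e-01  1.43102314e+00  2.81065460e-04
  1.34872039e+00  9.91619399e-01]
cap (140, 152) (6943, array([ 538.3, -195.6,   27.8,  146.2,  539.1, -195.6]))
cap (143, 150) (6827, array([ 538.2, -195.6,   27.5,  146.2,  538.8, -195.6]))
```

View pics/w7.png

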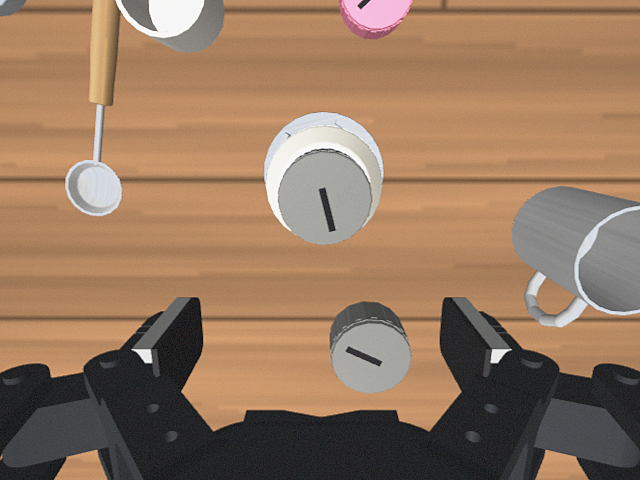

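The jar's cap is at (325,197) in the wrist view, centred at (538.2,-195.6) mm; the larger grey decoy is at (370,350) and the pink one at (375,15). I'll align and pre-rotate.

Request:
{"op": "servo_tool", "data": {"commands": [[-1,[0.0134,0.0006,0],[0,0,0]],[-1,[0.0134,0.0007,0],[0,0,0]],[-1,[0,0,0],[0,0,0.95]],[-1,[0,0,0],[0,0,0.95]],[-1,[0,0,0.02],[0,0,0.95]],[-1,[0,0,0.02],[0,0,0.95]],[-1,[0,0,0.02],[0,0,0.95]],[-1,[0,0,0.01],[0,0,0.95]],[-1,[0,0,0],[0,0,0]],[-1,[0,0,0],[0,0,0]]], "squeeze": 100}}

```text
time_s: 11.38
eef_pos: [538.3, -195.6, 160.9]
ee_rot: [-0.0, 0.957, -0.292, -0.0]
force: [0.5, 0.2, 1.4]
grip_width: 0.998
grip_force: 0.0
```

```bash
python3 - <<'E'
from m import *
s,c,W=wcap("w8"); e=s["eef_pos"];p=np.radians(psi(s)[0]);print(s["time_s"],e,psi(s))
f=fit(W,539,-195,45,140,152); print(f)
d=f[1][:2]-e[:2]; print("tool dx dy",d@[np.cos(p),np.sin(p)],d@[np.sin(p),-np.cos(p)])
E
```

```text
11.3833 [ 538.3285183  -195.62073905  160.94296619] (np.float64(-33.90194000216716), np.float64(0.020143029430527894))
(12208, array([ 538.2, -196. ,   28. ,  146.2,  539.7, -196.9]))
tool dx dy 0.10487225903012451 0.3864681458541254
```

Centred. Descend to z≈110 and grip.

Request:
{"op": "servo_tool", "data": {"commands": [[-1,[0,0.0003,0.02],[0,0,0]],[-1,[0,0,0.02],[0,0,0]],[-1,[0,0,0.01],[0,0,0]],[-1,[0,0,0],[0,0,0]],[1,[0,0,0],[0,0,0]],[1,[0,0,0],[0,0,0]],[1,[0,0,0],[0,0,0]],[1,[0,0,0],[0,0,0]],[1,[0,0,0],[0,0,0]],[1,[0,0,0],[0,0,0]]]}}

```text
time_s: 12.27
eef_pos: [538.6, -197.1, 112.3]
ee_rot: [0.0, 0.956, -0.293, 0.001]
force: [-0.7, 0.9, 6.2]
grip_width: 0.626
grip_force: 103.3
```

Request:
{"op": "servo_tool", "data": {"commands": [[1,[0,0,0.001],[0,0,0]],[1,[0,0,0.001],[0,0,0]],[1,[0,0,0.001],[0,0,0]],[1,[0,0,0.001],[0,0,0]],[1,[0,0,0.001],[0,0,0]],[1,[0,0,0],[0,0,0]],[1,[0,0,0],[0,0,0]]]}}

```text
time_s: 12.85
eef_pos: [538.7, -197.1, 107.6]
ee_rot: [0.0, 0.956, -0.293, 0.001]
force: [-2.3, 1.6, 8.9]
grip_width: 0.626
grip_force: 103.5
```

Request:
{"op": "servo_tool", "data": {"commands": [[1,[0,0,0.001],[0,0,0]],[1,[0,0,0.001],[0,0,0]],[1,[0,0,0],[0,0,0]],[1,[0,0,0],[0,0,0]]]}}

```text
time_s: 13.18
eef_pos: [538.7, -197.1, 106.5]
ee_rot: [0.0, 0.956, -0.293, 0.002]
force: [-5.0, 3.1, 15.7]
grip_width: 0.624
grip_force: 104.6
```

```bash
python3 - <<'E'
from m import *
s,c,W=wcap("w9"); e=s["eef_pos"];print(e,psi(s),s["wrist_torque"],s["force"])
m=(np.hypot(W[...,0]-538.5,W[...,1]+196)<25)&(W[...,2]>132)&(W[...,2]<150); print(m.sum(),np.percentile(W[m][:,2],[10,50,90]))
E
```

```text
[ 538.70843139 -197.11352856  106.47699563] (np.float64(-34.121453654846), np.float64(0.1899011087667296)) [0.64726813 0.62207711 0.02864603] [-4.99514659  3.12897708 15.73111117]
18090 [139.10193487 139.82864832 140.62328993]
```

Fully down. Now twist anticlockwise (negative about tool z).

Request:
{"op": "servo_tool", "data": {"commands": [[1,[0,0,0],[0,0,-0.8]],[1,[0,0,0],[0,0,-0.8]],[1,[0,0,0],[0,0,-0.8]],[1,[0,0,0],[0,0,-0.8]],[1,[0,0,0],[0,0,-0.8]],[1,[0,0,0],[0,0,-0.8]],[1,[0,0,0],[0,0,-0.8]],[1,[0,0,0],[0,0,0]]]}}

```text
time_s: 13.9
eef_pos: [539.7, -197.6, 106.6]
ee_rot: [0.001, 1.0, -0.003, 0.003]
force: [1.2, 0.1, 12.3]
grip_width: 0.627
grip_force: 104.1
```

Request:
{"op": "servo_tool", "data": {"commands": [[1,[0,0,0],[0,0,-0.8]],[1,[0,0,0],[0,0,-0.8]],[1,[0,0,0],[0,0,-0.8]],[1,[0,0,0],[0,0,-0.8]],[1,[0,0,0],[0,0,-0.8]],[1,[0,0,0],[0,0,-0.8]],[1,[0,0,0],[0,0,-0.9]],[1,[0,0,0],[0,0,0]],[1,[0,0,0],[0,0,0]]]}}

```text
time_s: 14.65
eef_pos: [539.5, -197.5, 106.6]
ee_rot: [0.002, 0.957, 0.29, 0.002]
force: [0.1, 0.6, 13.1]
grip_width: 0.618
grip_force: 104.2
```

```bash
python3 - <<'E'
from m import *
s,c,W=wcap("w10"); print(s["eef_pos"],psi(s),s["wrist_torque"],s["force"])
m=(np.hypot(W[...,0]-538.5,W[...,1]+196)<25)&(W[...,2]>132)&(W[...,2]<152); print(m.sum(),np.percentile(W[m][:,2],[10,50,90]))
# black bar direction now and before, in the world frame
for n in("w9","w10"):
    g=cv2.imread(f"pics/{n}.png").astype(int).sum(-1)
    ww=W
    b=m&(g<150); 
    k,l,st,ce=cv2.connectedComponentsWithStats(b.astype(np.uint8)); print(n,[(x.tolist(),y.round().tolist()) for x,y in zip(st[1:],ce[1:]) if x[4]>60])
E
```

```text
[ 539.54282991 -197.52226127  106.63611822] (np.float64(33.695036937071144), np.float64(0.3391034890426669)) [ 0.30057518 -0.01119864  0.04180806] [ 0.1220213   0.56571701 13.11467173]
18245 [139.18543104 139.92997813 140.72668541]
w9 [([301, 335, 69, 57, 571], [334.0, 363.0])]
w10 [([301, 334, 69, 58, 799], [335.0, 363.0])]
```

View pics/w10.png

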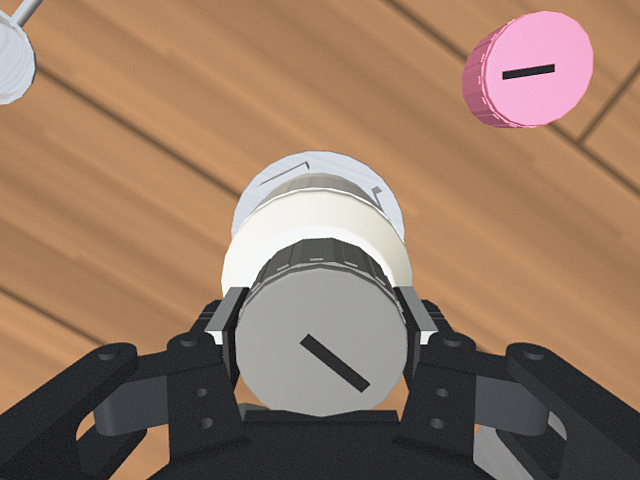

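The black bar at (335,363) has not moved in the gripper's view, so the cap turned 68° with it. Lifting.

Request:
{"op": "servo_tool", "data": {"commands": [[1,[0,0,-0.002],[0,0,0]],[1,[0,0,-0.002],[0,0,0]],[1,[0,0,-0.003],[0,0,0]],[1,[0,0,-0.005],[0,0,0]],[1,[0,0,-0.01],[0,0,0]],[1,[0,0,-0.015],[0,0,0]],[1,[0,0,-0.02],[0,0,0]],[1,[0,0,-0.02],[0,0,0]],[1,[0,0,-0.015],[0,0,0]],[1,[0,0,-0.006],[0,0,0]]]}}

```text
time_s: 15.53
eef_pos: [538.4, -197.1, 204.5]
ee_rot: [0.001, 0.957, 0.29, 0.001]
force: [-0.2, 0.5, -0.2]
grip_width: 0.623
grip_force: 104.6
```

Request:
{"op": "servo_tool", "data": {"commands": [[1,[0,0,0],[0,0,0]],[1,[0,0,0],[0,0,0]],[1,[0,0,0],[0,0,0]],[1,[0,0,0],[0,0,0]],[1,[0,0,0],[0,0,0]],[1,[0,0,0],[0,0,0]]]}}

```text
time_s: 16.03
eef_pos: [537.8, -196.8, 201.2]
ee_rot: [-0.0, 0.957, 0.289, -0.0]
force: [0.2, -0.3, -0.2]
grip_width: 0.62
grip_force: 104.6
```

```bash
python3 - <<'E'
from m import *
s,c,W=wcap("w11"); e=s["eef_pos"];print(e,psi(s),s["force"],s["grip_force"],abs(s["dq"]).max())
m=(np.hypot(W[...,0]-e[0],W[...,1]-e[1])<24)&(W[...,2]>e[2]+20)&(W[...,2]<e[2]+50); p=W[m]
A=np.c_[p[:,:2]-e[:2],np.ones(len(p))]; print("cap plane",np.linalg.lstsq(A,p[:,2],rcond=None)[0])
W=pts(capture("top"))
print("disc/rim",fit(W,571.7,270.5,36,57,68),fit(W,571.7,270.5,36,75,95),"captop",fit(W,539,-197,40,e[2]+25,e[2]+45))
E
```

```text
[ 537.79962386 -196.79622072  201.22399519] (np.float64(33.64680187759734), np.float64(0.053071267797197126)) [ 0.24898069 -0.26323456 -0.20211666] 104.60365456034197 0.004347750733409148
cap plane [ 1.11581348e-03 -8.30215636e-03  2.34509509e+02]
disc/rim (652, array([571.5, 270.5,  35.3,  63.2, 572.9, 269.2])) (51, array([573.1, 269.9,   8.2,  85. , 573.2, 269.3])) captop None
```

The cap is held level, 88 mm above its seat and at rest; the disc is still flush. Handing in.

```bash
python3 -c "
from rig import *
print(finish_job())"
```

```text
the job is handed in; nothing more can be done
None
```

I pressed the disc flush into the basket, then pressed the cap down, turned it 68° and lifted it off. I handed the job in at about 16 s with the cap held level about 88 mm above its seat; the hand-in returned no verdict.

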